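# Refit the syrup filter tube in its push-fit base

## Task

Pull the blanking plug out of the filter base's push-fit socket and put it in the shallow tray. Then take the filter tube from the wooden rack and push it upright, spigot down, into the socket, past the stiff seal until it bottoms, at a depth that can only be felt; lean on it there with about 20 N for a second to be sure that it is fully home, without ever bearing on its stop with more than 25 N. Let go, and leave the jug, the tin and the jar alone.

Things in the scene. Friction and masses are not known exactly. Their poses are not given: they have to be found in the camera images.
- filter_base: Fixed syrup filter base: square steel foot plate 130 x 130 x 8, on it a round steel body 80 across up to 40 high, and on that a grey push-fit collar 34 across up to 95 high, whose open top is the socket. Two brass hose tails stick out level at 28 high, along its y, to 61 from the axis. Origin at the centre of the underside, z up; the socket lies on its z axis.
- socket_mouth (a point): Centre of the socket's mouth, at the top of the collar, 95 above the table; z up. The mouth is 19.5 wide and narrows over 5 mm to a bore 13.5 wide.
- socket_seal (a point): Middle of the seal, on the bore's axis, 15 below the mouth, unseen inside the collar; z up. The springy seal narrows the bore to 9.2: the tube's foot needs roughly 6 to 15 N to get past it, between 11 and 20 below the mouth, then the tube slides with roughly 1 to 9 N down to the hard bottom.
- stop_holder: Carrier of the stop at the socket's bottom, part of the filter base, unseen; z up. Its origin stays 50 below the mouth and does not tell where the stop is: the stop plate's face lies anywhere from 23 to 49 below the mouth, set differently each time. The plate sits on a stiff spring, 8 N per mm over 2 mm, well damped, then is hard. Over 25 N on it breaks it.
- plug: Loose grey plastic blanking plug, 30 g, standing in the socket at the start, held by its weight only. From below: stem 11 across and 8 long (in the socket), flange 28 across and 4 thick (resting on the collar's top), round grip 22 across and 30 tall. Origin at the centre of the stem's lower end, z along its axis up to the grip; 42 long in all.
- filter_tube: Loose rigid steel tube, about 150 g, upright in the rack with its shoulder on the rack's top. Round spigot 12 across and 62 long, its foot tapered to 8.4 over the last 4 mm; above it a dark cylindrical body 28 across and 80 long with bright bands, to be gripped. Origin at the centre of the spigot's foot, z up the axis. Home in the socket, the shoulder still stands 10 to 39 above the collar.
- rack: Fixed wooden block 80 x 120 x 67 high with two upright holes 17 wide, 30 either side of its centre along its y; the tube stands in the one at y = -30. Origin at the centre of the underside, z up.
- tray: Fixed shallow open aluminium tray 130 x 130, 20 high, walls 4 thick, floor about 4 above the table. Origin at the centre of the underside, z up. The plug may stand or lie in it.
- jug: Bystander: cream syrup jug with a brown cap, 70 across, 120 tall. Origin at the centre of the underside.
- tin: Bystander: rectangular syrup tin 50 x 75, 114 tall with its screw cap. Origin at the centre of the underside.
- jar: Bystander: small amber jar with a white lid, 64 across, 75 tall. Origin at the centre of the underside.
Not all that is in view belongs to the job. Several things look just like the filter_tube: the one meant starts farthest to the robot's right.

How it is judged:
By the outcome, as a careful person would: the job done as asked, in the order asked, and still so for the second after the job is handed in, with the robot touching nothing.
It also fails if it takes over 67 s, if anything falls off the work surface, if the arm or the gripper's body presses on something with over 40 N, if the wrist force passes 120 N, or if a joint passes its speed limit or range.

## Robot

A 6-joint arm with a two-finger parallel gripper is mounted at the origin on the work surface. World frame = base frame: x ahead of the robot, y to its left, z up, the work surface at z = 0. Lengths are in mm, angles in rad, forces in N, time in s.
With the tool pointing down it reaches from about 325 to 850 mm from the base axis. Payload 15.5 kg.
Tool frame: the origin (TCP) lies at the very end of the fingers, on their centre line; the grasp point (between the pads) lies 19 mm behind it; z points along the fingers, y is the line along which they close (so a half turn about z gives the same grasp; the last joint's range is limited). The gripper opens to 91 mm and grips with 3 to 60 N. Pads are 32 mm wide; open, the fingers measure 118 mm over their backs; the gripper's body (76 mm by 178 mm) begins 60 mm behind the grasp point.
Start: joints at [-1.438, 0.494, 1.345, -0, 1.302, -0.096], TCP at [141.757, -608.713, 213.915] pointing down, gripper open.
Joint ranges: [-2.91, 2.91], [-0.82, 2.16], [0.22, 2.67], [-1.22, 4.37], [0.12, 2.79], [-3.08, 3.08]. Speed limits (rad/s): [1.89, 1.89, 2.57, 3.01, 3.01, 3.01].

## Interface

Orientations are given as a unit quaternion [x, y, z, w].
In Python, from plant import ctrl gives the robot as it stands. The module is installed in compiled form; this text tells all that it offers.
- The arm moves only by the tool servo_tool, never from a script. Its argument "increments" is a list of rows, each a list of 3 entries, a list of its own where there are three numbers: the shift along the tool's x, y, z in mm, then the turn, a rotation vector about the tool's x, y, z in rad, then the closure, from 0 (fully open) to 1 (shut). A call has exactly 8 rows; each row shifts and turns the commanded pose from where the row before left it, along the tool's axes as they then stand; what a row does not reach is not made up. A row lasts 1/8 s, in which the tool goes at most 62.5 mm and 10.7 degrees, less where a joint would pass 70% of its speed; a pose out of reach is approached as far as the arm can. A call is refused whole if a number of a shift passes 62.5 or a number of a turn 0.188, either way. A call with a gripper value outside its range is refused whole. The fingers move at their own pace and stop on an object; "newtons" is the grip in N (left out, the last holds). Time passes only in rows, so rows that do not move let the fingers close, or fill a call up. It gives the time, the measured TCP pose, the force, the opening and the grip force at its end, in the units of the state.
- ctrl.sense(): the state, without advancing time (a new reading comes with each control period).
- ctrl.snapshot(name): name is "scene" or "top" or "wrist"; returns a dict with "image" (420x560x3 uint8, blue, green, red), "depth" (420x560 float32, mm along the optical axis (not along the pixel's ray), 0 where there is no reading), "fx", "fy", "cx", "cy" (pixels), "origin" and "rotation" of the camera in the world; the wrist camera has in their place "T_tool_cam" (4x4, takes a point from camera to tool coordinates, whose origin is the TCP and whose axes are the flange's). Camera axes: x right, y up, looking along -z (the intrinsics and any distortion apply to the point x, -y, -z); pixel columns grow to the right and rows downward; lengths in mm; the calibration is good to about 2 mm. A picture is of the moment at which its call begins: read the wrist's pose just before it.
- ctrl.close_job(): hands the job in; it is judged then, once.
The state is a dict: "t": time; "joint_positions": joint angles; "dq": joint speeds; "tau": joint torques, N m; "eef_pos": TCP position; "eef_rot": TCP orientation; "wrist_force": force on the tool from outside, world axes, zero at the start; "moment": the same for the moment, N m; "opening": finger opening in mm; "grip_force": force on a finger pad.
Only numpy, scipy, OpenCV 4.12 (cv2) and the standard library are available. Lean on these libraries where they do the work, as an engineer would, in place of code of your own. Each camera call takes 0.05 s, during which the arm holds its last target. There are 200 camera calls.

## Working session

There is one attempt and no reset: what is moved stays moved. The work goes in short steps, Python scripts to look and compute and a tool call to move; the robot and the scene stay as the last step left them, time stands still between calls to the robot, and variables do not carry over. Pictures are saved under pics/ and viewed, at most 10 in all, crops included, and the job is handed in when it is done.

Besides the shell and the picture viewer there is one more tool, called by a JSON object that holds its "op" and its "data", one argument or row to a line. servo_tool: Moves the arm, as the interface text tells. Its arguments: {"type":"object","properties":{"increments":{"type":"array","items":{"type":"array"}},"newtons":{"type":"number"}},"required":["increments"]}

```bash
mkdir -p pics; cat > h.py <<'E'
import numpy as np, cv2
from plant import ctrl
from scipy.spatial.transform import Rotation as R
def snap(n):
    s=ctrl.sense(); d=ctrl.snapshot(n)
    if n=="wrist":
        T=np.eye(4);T[:3,:3]=R.from_quat(s["eef_rot"]).as_matrix();T[:3,3]=s["eef_pos"]
        T=T@np.array(d["T_tool_cam"]);d["origin"]=T[:3,3];d["rotation"]=T[:3,:3]
    d["o"]=np.array(d["origin"]);r=np.array(d["rotation"]);d["r"]=r if r.shape==(3,3) else R.from_quat(r).as_matrix()
    return d
def cloud(d):
    v,u=np.mgrid[:420,:560];z=d["depth"]
    c=np.stack([(u-d["cx"])/d["fx"]*z,-(v-d["cy"])/d["fy"]*z,-z],-1)
    return c@d["r"].T+d["o"]
def ray(d,u,v,h):
    w=d["r"]@np.array([(u-d["cx"])/d["fx"],-(v-d["cy"])/d["fy"],-1]); return d["o"]+w*(h-d["o"][2])/w[2]
E
python3 - <<'E'
from h import *
ds=[]
for n in("top","scene"):
    d=snap(n);np.savez(n+".npz",**{k:d[k] for k in("image","depth","o","r","fx","fy","cx","cy")})
    print({k:d[k] for k in d if k not in("image","depth")})
    cv2.imwrite(f"pics/{n}.png",d["image"])
print(ctrl.sense())
E
```

```text
{'fx': 398.1431076185058, 'fy': 398.1431076185058, 'cx': 276.8626633935991, 'cy': 211.6874436121815, 'origin': array([472.69405664,  -4.99211613, 950.6749296 ]), 'rotation': array([-0.05252688,  0.04246385,  0.71144067, -0.69949262]), 'o': array([472.69405664,  -4.99211613, 950.6749296 ]), 'r': array([[-0.01590201,  0.990834  , -0.13414582],
       [-0.99975598, -0.0178138 , -0.01306331],
       [-0.01533322,  0.13390535,  0.9908755 ]])}
{'fx': 410.40097495649195, 'fy': 410.40097495649195, 'cx': 275.19864575176126, 'cy': 205.67504908569813, 'origin': array([990.36756934, 401.91346748, 694.85354356]), 'rotation': array([0.13588547, 0.33960919, 0.87193888, 0.32545864]), 'o': array([990.36756934, 401.91346748, 694.85354356]), 'r': array([[-0.75122363, -0.47526417,  0.45802514],
       [ 0.65985599, -0.55748455,  0.50378671],
       [ 0.01591017,  0.68068712,  0.73240147]])}
{'t': 0.1, 'joint_positions': array([-1.43748436e+00,  4.94114252e-01,  1.34602023e+00, -2.45519564e-05,
        1.30248409e+00, -9.55069622e-02]), 'dq': array([-0.00045187, -0.001852  , -0.00158333, -0.00046741,  0.002398  ,
       -0.00023851]), 'tau': array([-2.24449755e-04, -8.80246854e+01, -3.82542050e+01,  7.07130460e-02,
        4.81260731e-02, -1.78307357e-05]), 'eef_pos': array([ 141.71637833, -608.40240361,  213.41868964]), 'eef_rot': array([ 9.93461870e-01,  1.14163258e-01, -2.15286181e-05, -5.12645352e-04]), 'wrist_force': array([0.29408017, 0.27755084, 0.24810392]), 'moment': array([0.02463428, 0.01759821, 0.0174667 ]), 'grip_force': 0.0, 'opening': 91.36380018036454}
```

View pics/top.png

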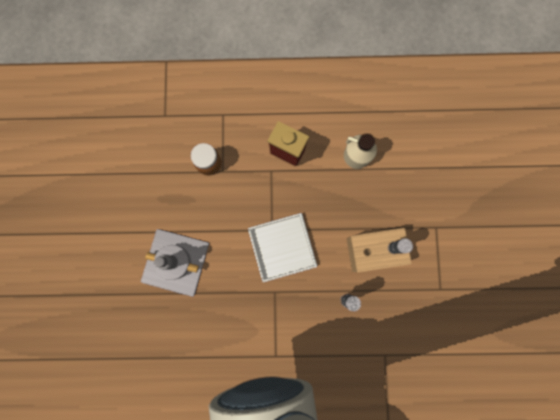

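View pics/scene.png

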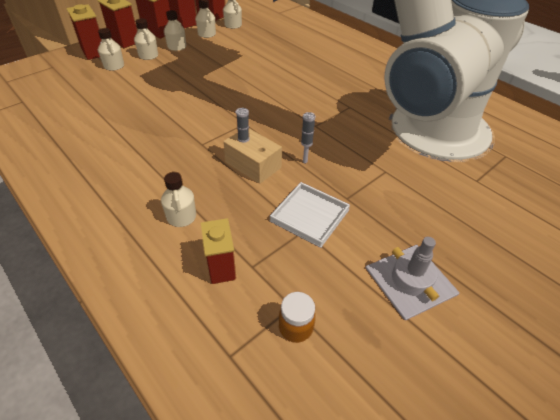

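The top view shows the filter base with the plug at (168,262), the tray at (283,247), the rack with the target tube at (404,246) and a lookalike at (353,303). The jar, tin and jug are in the upper half.

```bash
python3 - <<'E'
from h import *
for n,rois in (("top",dict(plug=(140,215,225,300,120,135),collar=(140,215,225,300,86,103),body=(140,215,225,300,34,45),tails=(140,215,225,300,20,33),tube=(345,425,220,275,138,155),racktop=(340,425,220,280,60,72),decoy=(335,370,285,320,60,300),tray=(240,325,205,290,12,26))),):
    z=np.load(n+".npz");d={k:z[k] for k in z};P=cloud(d)
    for k,(u0,u1,v0,v1,a,b) in rois.items():
        p=P[v0:v1,u0:u1].reshape(-1,3);p=p[(p[:,2]>a)&(p[:,2]<b)]
        if len(p)<5: print(k,len(p));continue
        print(k,len(p),"med",np.median(p,0).round(1),"min",p.min(0).round(1),"max",p.max(0).round(1),cv2.minAreaRect(p[:,:2].astype(np.float32)))
z=np.load("scene.npz");d={k:z[k] for k in z};P=cloud(d)
for k,(u,v) in dict(tube=(242,112),decoy=(308,117),plug=(429,240)).items():print(k,P[v-3:v+4,u-3:u+4].reshape(-1,3)[::8].round(0).tolist())
im=np.load("top.npz")["image"];h=cv2.cvtColor(im,cv2.COLOR_BGR2HSV)
cv2.imwrite("pics/c.png",np.hstack([cv2.resize(im[220:300,135:215],(390,390),interpolation=2),cv2.resize(im[220:300,345:425],(390,390),interpolation=2)]))
E
```

```text
plug 96 med [485.8 250.3 129.3] min [475.7 240.8 120.5] max [496.2 260.5 132.5] ((485.94354248046875, 250.55389404296875), (19.57408332824707, 20.53417205810547), 88.62123107910156)
collar 104 med [484.  242.6  95.9] min [469.2 234.5  86.9] max [501.4 262.9 100.9] ((484.73968505859375, 247.6793212890625), (26.229154586791992, 32.759559631347656), 80.26627349853516)
body 761 med [482.2 242.2  39.8] min [446.2 191.6  34. ] max [523.6 311.3  45. ] ((485.52191162109375, 251.34109497070312), (78.62590026855469, 105.33089447021484), 19.494140625)
tails 68 med [489.4 214.5  29.5] min [448.2 190.9  20.2] max [521.3 310.4  33. ] ((491.2192077636719, 246.33155822753906), (117.95305633544922, 63.675540924072266), 57.59418869018555)
tube 176 med [ 507.8 -248.   146.6] min [ 495.5 -262.2  138. ] max [ 521.7 -234.5  149.8] ((508.5968017578125, -248.3379364013672), (27.62131118774414, 26.208520889282227), 89.04679107666016)
racktop 1709 med [ 500.8 -213.4   66.8] min [ 458.1 -284.3   60.3] max [ 551.  -155.3   71.4] ((504.2917785644531, -219.42153930664062), (80.10833740234375, 120.63697814941406),
[... 209 characters left out ...]
tray 409 med [518.9  -2.2  19.4] min [437.9 -79.1  12. ] max [594.8  76.   24.4] ((516.4683227539062, -1.9893417358398438), (130.41317749023438, 129.9923858642578), 14.943471908569336)
tube [[510.0, -260.0, 148.0], [510.0, -255.0, 148.0], [512.0, -250.0, 148.0], [510.0, -248.0, 146.0], [512.0, -242.0, 147.0], [513.0, -237.0, 147.0], [513.0, -233.0, 147.0]]
decoy [[400.0, -152.0, 142.0], [402.0, -146.0, 143.0], [402.0, -143.0, 142.0], [404.0, -138.0, 143.0], [405.0, -134.0, 143.0], [404.0, -131.0, 142.0], [401.0, -130.0, 138.0]]
plug [[484.0, 243.0, 130.0], [483.0, 245.0, 128.0], [485.0, 248.0, 130.0], [487.0, 251.0, 131.0], [484.0, 252.0, 128.0], [486.0, 255.0, 129.0], [488.0, 258.0, 131.0]]
```

View pics/c.png

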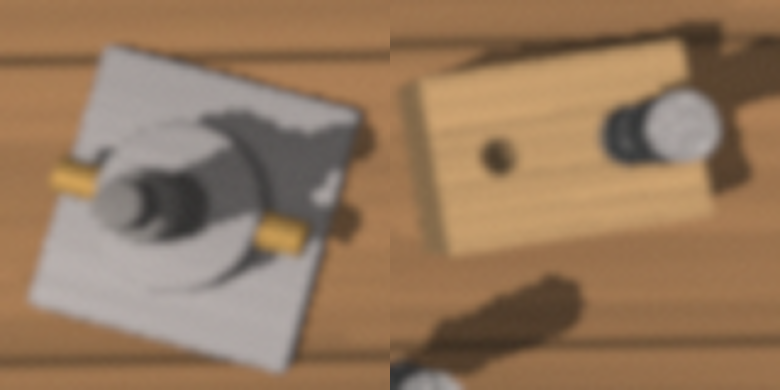

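The crops show the plug standing in the collar, and the tube in the rack's right-hand hole. Plug axis is about (486,250), tube about (508.5,-248.5), and the tray centre about (516,-2). Setting out for the plug.

{"op": "servo_tool", "data": {
  "increments": [
    [[31,-45,0],[0,0,0],0],
    [[31,-45,0],[0,0,0],0],
    [[31,-45,0],[0,0,0],0],
    [[31,-45,0],[0,0,0],0],
    [[31,-45,0],[0,0,0],0],
    [[31,-45,0],[0,0,0],0],
    [[31,-45,0],[0,0,0],0],
    [[0,0,0],[0,0,0.18],0]
  ],
  "newtons": 20
}}

```text
t: 1.1
eef_pos: [282.0, -249.3, 213.8]
eef_rot: [1.0, 0.025, -0.0, -0.001]
wrist_force: [-0.2, -0.9, 0.1]
opening: 91.4
grip_force: 0.0
```

{"op": "servo_tool", "data": {
  "increments": [
    [[22,-45,0],[0,0,0.049],0],
    [[25,-50,0],[0,0,0],0],
    [[25,-50,0],[0,0,0],0],
    [[25,-50,0],[0,0,0],0],
    [[25,-55,0],[0,0,0],0],
    [[25,-55,0],[0,0,0],0],
    [[25,-55,0],[0,0,0],0],
    [[25,-55,0],[0,0,0],0]
  ]
}}

```text
t: 2.1
eef_pos: [476.9, 165.4, 213.8]
eef_rot: [1.0, 0.0, -0.0, 0.0]
wrist_force: [1.1, -0.9, -0.6]
opening: 91.0
grip_force: 0.0
```

```bash
python3 - <<'E'
from h import *
d=snap("wrist");s=ctrl.sense();print(s["eef_pos"],d["o"],d["r"][:,2],d["fx"]);P=cloud(d)
for a,b in((122,135),(90,101),(36,44)):
    p=P[(d["depth"]>0)&(P[...,2]>a)&(P[...,2]<b)&(abs(P[...,0]-486)<60)&(abs(P[...,1]-250)<60)];print(len(p),np.median(p,0),p.min(0),p.max(0), cv2.minAreaRect(p[:,:2].astype(np.float32)) if len(p) else 0)
cv2.imwrite("pics/w1.png",d["image"])
E
```

```text
[479.73360592 170.85520557 213.92078591] [550.148105   164.9341945  385.26724263] [ 2.60456712e-01 -7.41926374e-05  9.65485523e-01] 361.0566492545958
726 [486.23294537 248.67380237 129.43748605] [474.58788589 239.02481408 122.02886848] [496.0107415  260.27067615 131.6989713 ] ((485.37841796875, 249.5775909423828), (21.0996036529541, 20.784122467041016), 9.762639999389648)
588 [492.90994797 241.66746618  96.64384906] [469.7514973  232.63528927  90.01583395] [501.89831376 264.84456395 100.97677434] ((487.59320068359375, 247.1216278076172), (32.993553161621094, 25.82417869567871), 37.40369415283203)
3793 [495.94051387 239.76512427  40.44551198] [446.08534356 190.52985614  36.00745474] [524.92796799 309.29960299  43.90844037] ((486.3980407714844, 249.28707885742188), (105.36273956298828, 77.04658508300781), 40.469974517822266)
```

View pics/w1.png

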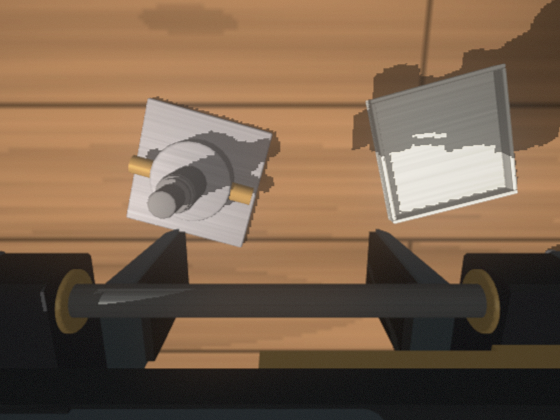

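The wrist view shows the plug's top at about (165,205) on the base, between the brass tails, with the tray to the right. The axis agrees at (486,250).

{"op": "servo_tool", "data": {
  "increments": [
    [[3,-40,0],[0,0,0],0],
    [[3,-39,0],[0,0,0],0],
    [[0,0,20],[0,0,0],0],
    [[0,0,30],[0,0,0],0],
    [[0,0,30],[0,0,0],0],
    [[0,0,28],[0,0,0],0],
    [[0,0,2],[0,0,0],0],
    [[0,0,0],[0,0,0],0]
  ]
}}

```text
t: 3.15
eef_pos: [482.8, 242.4, 104.6]
eef_rot: [1.0, -0.0, 0.0, -0.0]
wrist_force: [0.2, -0.9, 0.4]
opening: 91.2
grip_force: 0.0
```

{"op": "servo_tool", "data": {
  "increments": [
    [[3,-8,0],[0,0,0],0],
    [[0,0,0],[0,0,0],0.6],
    [[0,0,0],[0,0,0],1],
    [[0,0,0],[0,0,0],1],
    [[0,0,0],[0,0,0],1],
    [[0,0,0],[0,0,0],1],
    [[0,0,0],[0,0,0],1],
    [[0,0,0],[0,0,0],1]
  ],
  "newtons": 15
}}

```text
t: 4.15
eef_pos: [485.6, 250.3, 103.9]
eef_rot: [1.0, -0.0, 0.0, -0.0]
wrist_force: [-0.1, 1.5, 0.3]
opening: 24.0
grip_force: 0.0
```

{"op": "servo_tool", "data": {
  "increments": [
    [[0,0,0],[0,0,0],1],
    [[0,0,0],[0,0,0],1],
    [[0,0,0],[0,0,0],1],
    [[0,0,-15],[0,0,0],1],
    [[0,0,-25],[0,0,0],1],
    [[7,50,-10],[0,0,0],1],
    [[8,60,0],[0,0,0],1],
    [[8,60,0],[0,0,0],1]
  ]
}}

```text
t: 5.15
eef_pos: [508.9, 78.7, 155.2]
eef_rot: [1.0, 0.0, 0.001, -0.0]
wrist_force: [1.0, 0.2, 0.4]
opening: 21.8
grip_force: 15.0
```

{"op": "servo_tool", "data": {
  "increments": [
    [[4,40,0],[0,0,0],1],
    [[3,40,20],[0,0,0],1],
    [[0,0,40],[0,0,0],1],
    [[0,0,40],[0,0,0],1],
    [[0,0,25],[0,0,0],1],
    [[0,0,5],[0,0,0],1],
    [[0,0,0],[0,0,0],1],
    [[0,0,0],[0,0,0],0.5]
  ]
}}

```text
t: 6.15
eef_pos: [516.3, 0.2, 25.2]
eef_rot: [1.0, -0.0, 0.001, 0.0]
wrist_force: [0.0, 0.1, -0.1]
opening: 28.9
grip_force: 0.0
```

{"op": "servo_tool", "data": {
  "increments": [
    [[0,0,0],[0,0,0],0.5],
    [[0,0,-30],[0,0,0],0],
    [[0,0,-55],[0,0,0],0],
    [[0,0,-60],[0,0,0],0],
    [[0,50,-20],[0,0,0],0],
    [[0,60,0],[0,0,0],0],
    [[0,55,0],[0,0,0],0],
    [[0,0,0],[0,0,0],0]
  ]
}}

```text
t: 7.15
eef_pos: [515.5, -168.1, 189.4]
eef_rot: [1.0, -0.002, 0.001, 0.001]
wrist_force: [0.2, 0.1, 0.3]
opening: 91.1
grip_force: 0.0
```

```bash
python3 - <<'E'
from h import *
d=snap("wrist");s=ctrl.sense();print(s["eef_pos"]);P=cloud(d)
p=P[(d["depth"]>0)&(P[...,2]>141)&(P[...,2]<155)&(abs(P[...,0]-508)<40)&(abs(P[...,1]+248)<40)];print(len(p),np.median(p,0),cv2.minAreaRect(p[:,:2].astype(np.float32)))
t=snap("top");cv2.imwrite("pics/t2.png",np.hstack([d["image"][:,:],cv2.resize(t["image"][200:300,130:330],(800,400),interpolation=2)[:, :240].repeat(1,0) if 0 else d["image"][:,:1]]))
P=cloud(t)
m=(t["depth"]>0)&(P[...,2]>86)&(P[...,2]<101)&(abs(P[...,0]-486)<25)&(abs(P[...,1]-250)<25);p=P[m];print(len(p),np.median(p,0),cv2.minAreaRect(p[:,:2].astype(np.float32)))
cv2.imwrite("pics/t2.png",np.vstack([d["image"][:220],cv2.resize(t["image"][200:300,135:335],(560,280),interpolation=2)]))
E
```

```text
[ 515.24672678 -166.18633943  189.25467127]
1034 [ 514.17702844 -253.51926341  147.53930657] ((513.5205688476562, -254.21351623535156), (29.330778121948242, 16.733747482299805), 52.10877990722656)
174 [484.40605899 250.73750685  93.83619673] ((485.3097839355469, 250.61312866210938), (31.59670066833496, 31.59210205078125), 61.1359977722168)
```

View pics/t2.png

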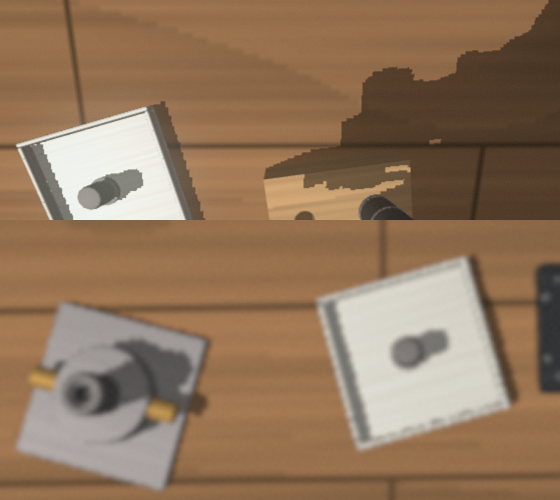

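The plug is standing in the tray at about (405,350) in the lower half, and the socket mouth is open at about (80,392). On to the tube.

{"op": "servo_tool", "data": {
  "increments": [
    [[-3,42,0],[0,0,0],0],
    [[-3,40,0],[0,0,0],0],
    [[0,0,0],[0,0,0],0],
    [[0,0,20],[0,0,0],0],
    [[0,0,30],[0,0,0],0],
    [[0,0,30],[0,0,0],0],
    [[0,0,18],[0,0,0],0],
    [[0,0,3],[0,0,0],0.3]
  ],
  "newtons": 50
}}

```text
t: 8.25
eef_pos: [509.1, -244.7, 87.1]
eef_rot: [1.0, 0.001, -0.001, -0.001]
wrist_force: [0.1, -0.1, -0.0]
opening: 84.1
grip_force: 0.0
```

{"op": "servo_tool", "data": {
  "increments": [
    [[0,0,0],[0,0,0],1],
    [[0,0,0],[0,0,0],1],
    [[0,0,0],[0,0,0],1],
    [[0,0,0],[0,0,0],1],
    [[0,0,0],[0,0,0],1],
    [[0,0,0],[0,0,0],1],
    [[0,0,0],[0,0,0],1],
    [[0,0,0],[0,0,0],1]
  ]
}}

```text
t: 9.25
eef_pos: [509.6, -248.0, 88.1]
eef_rot: [1.0, -0.0, 0.0, 0.001]
wrist_force: [-0.5, -8.8, -1.5]
opening: 27.4
grip_force: 49.6
```

{"op": "servo_tool", "data": {
  "increments": [
    [[0,0,-5],[0,0,0],1],
    [[0,0,-15],[0,0,0],1],
    [[0,0,-35],[0,0,0],1],
    [[0,0,-40],[0,0,0],1],
    [[0,0,-25],[0,0,0],1],
    [[0,0,0],[0,0,0],1],
    [[-2,-30,0],[0,0,0],1],
    [[-3,-50,0],[0,0,0],1]
  ]
}}

```text
t: 10.25
eef_pos: [503.9, -166.5, 206.4]
eef_rot: [1.0, -0.001, -0.001, -0.0]
wrist_force: [0.9, 1.0, -1.5]
opening: 27.4
grip_force: 49.9
```

{"op": "servo_tool", "data": {
  "increments": [
    [[-3,-50,0],[0,0,0],1],
    [[-3,-50,0],[0,0,0],1],
    [[-3,-50,0],[0,0,0],1],
    [[-3,-50,0],[0,0,0],1],
    [[-3,-50,0],[0,0,0],1],
    [[-3,-50,0],[0,0,0],1],
    [[-2,-30,0],[0,0,0],1],
    [[0,0,0],[0,0,0],1]
  ]
}}

```text
t: 11.25
eef_pos: [483.5, 164.9, 206.6]
eef_rot: [1.0, 0.001, -0.001, 0.0]
wrist_force: [0.1, -1.3, -1.9]
opening: 27.2
grip_force: 49.9
```

```bash
python3 - <<'E'
from h import *
for n in("wrist","scene"):
    d=snap(n);s=ctrl.sense();print(n,s["eef_pos"],s["wrist_force"]);P=cloud(d)
    m=(d["depth"]>0)&(P[...,2]>88)&(P[...,2]<101)&(abs(P[...,0]-486)<25)&(abs(P[...,1]-250)<25);p=P[m]
    if len(p)>5: print("collar",len(p),np.median(p,0),cv2.minAreaRect(p[:,:2].astype(np.float32)))
    x,y,_=s["eef_pos"]
    for z0 in range(120,176,10):
        p=P[(d["depth"]>0)&(P[...,2]>z0)&(P[...,2]<z0+10)&(np.hypot(P[...,0]-x,P[...,1]-y)<14 )]
        if len(p)>3:print(z0,len(p),(p.mean(0)-[x,y,0]).round(1),(p.min(0)-[x,y,0]).round(1),(p.max(0)-[x,y,0]).round(1))
    cv2.imwrite(f"pics/i_{n}.png",d["image"])
a=cv2.imread("pics/i_scene.png")[120:330,330:530];b=cv2.imread("pics/i_wrist.png")
cv2.imwrite("pics/ins.png",np.hstack([cv2.resize(a,(400,420),interpolation=2),b[:,100:500]]))
E
```

```text
wrist [483.75524012 163.76531412 206.70005449] [-1.49105563  0.02842629 -2.00653007]
collar 1155 [485.83892588 249.59420682  95.04884289] ((485.5748596191406, 249.3816680908203), (32.16001510620117, 32.50803756713867), 88.52108764648438)
120 6 [  3.1  -0.8 129. ] [  1.8  -4.4 128.8] [  4.1   4.3 129.3]
130 63 [  3.3   0.6 135.1] [ -1.3  -5.  130. ] [  4.7   6.4 139.8]
140 69 [  3.4   0.6 145.2] [  0.8  -4.8 140.2] [  5.    6.1 149.8]
150 55 [  3.9   0.6 154.3] [  1.   -4.6 150.1] [  5.1   5.9 159.6]
scene [483.90454196 163.0598341  206.8972236 ] [ 0.44923554 -0.44557146 -1.80235585]
collar 214 [487.07200051 251.9571655   93.8375259 ] ((486.514892578125, 250.9764862060547), (32.178428649902344, 31.2010498046875), 33.81061553955078)
120 7 [  3.5   2.8 128. ] [  2.4  -1.6 126.5] [  4.8   5.7 129. ]
130 24 [  2.5   3.5 134.3] [ -2.5  -3.8 130.4] [  5.7   7.1 139.7]
140 28 [  3.3   3.4 145.2] [ -3.1  -2.9 140. ] [  6.5   7.5 149.5]
150 26 [  3.1   3.6 155.2] [ -1.7  -3.4 150. ] [  5.7   7.6 159.4]
160 23 [  3.4   3.6 164.8] [ -1.5  -2.5 160. ] [  6.1   7.9 169.1]
170 24 [  3.5   3.8 173.7] [ -1.   -2.3 170.4] [  6.    8.  177.6]
```

View pics/ins.png

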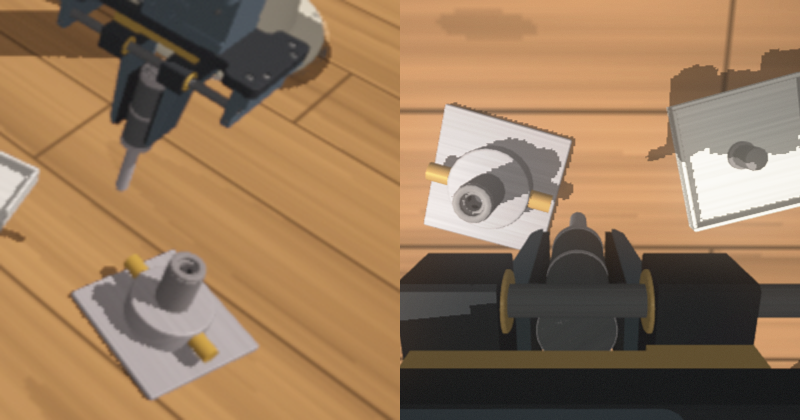

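Left half: the tube held upright above the base. Right half: the collar mouth at about (473,203) and the plug in the tray at about (748,155). Measured TCP target is about (486.3,249.3).

{"op": "servo_tool", "data": {
  "increments": [
    [[1,-30,0],[0,0,0],1],
    [[1,-42,0],[0,0,0],1],
    [[0,-15,0],[0,0,0],1],
    [[0,0,0],[0,0,0],1],
    [[0,0,10],[0,0,0],1],
    [[0,0,10],[0,0,0],1],
    [[0,0,3],[0,0,0],1],
    [[0,0,0],[0,0,0],1]
  ],
  "newtons": 60
}}

```text
t: 12.35
eef_pos: [486.4, 249.9, 184.6]
eef_rot: [1.0, -0.0, -0.0, 0.0]
wrist_force: [0.2, 0.6, -1.8]
opening: 27.2
grip_force: 59.9
```

```bash
python3 - <<'E'
from h import *
d=snap("scene");s=ctrl.sense();print(s["eef_pos"],s["wrist_force"]);P=cloud(d)
x,y,_=s["eef_pos"]
for z0,z1,r in((45,60,30),(60,75,30),(75,92,30),(100,110,16),(110,120,16),(120,130,16),(130,140,16)):
    p=P[(d["depth"]>0)&(P[...,2]>z0)&(P[...,2]<z1)&(np.hypot(P[...,0]-x,P[...,1]-y)<r)]
    if len(p)>3:
        # view-direction-perpendicular (horizontal) coordinate centre, and front edge
        v=d["o"][:2]-[x,y];v/=np.linalg.norm(v);n=np.array([-v[1],v[0]]);q=p[:,:2]-[x,y]
        a=q@n;b=q@v;print(z0,len(p),"side",np.percentile(a,[2,98]).round(1),np.percentile(a,[2,98]).mean().round(2),"front",np.percentile(b,90).round(1),n.round(2))
d=d["image"];cv2.imwrite("pics/ins2.png",cv2.resize(d[180:300,370:470],(500,600),interpolation=2))
E
```

```text
[486.60689836 250.11255886 184.92574127] [ 1.65236404  0.15107419 -1.76932278]
45 96 side [-14.4  17.5] 1.54 front 16.1 [-0.29  0.96]
60 98 side [-14.5  17.5] 1.47 front 16.0 [-0.29  0.96]
75 180 side [-14.2  17.4] 1.6 front 15.8 [-0.29  0.96]
100 15 side [-3.8  5.9] 1.01 front 4.7 [-0.29  0.96]
110 26 side [-4.8  6.4] 0.79 front 5.8 [-0.29  0.96]
120 26 side [-4.2  6.1] 0.93 front 5.8 [-0.29  0.96]
130 27 side [-4.4  6.5] 1.07 front 5.4 [-0.29  0.96]
```

View pics/ins2.png

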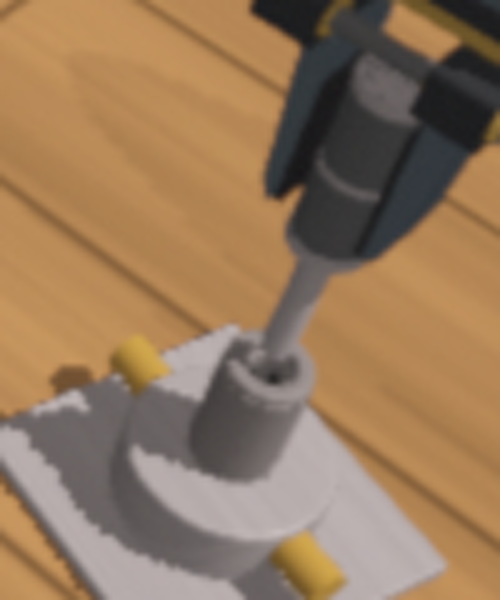

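The view shows the spigot's foot just above the mouth at about (275,350), nearly centred. It needs about 0.5 mm of correction.

{"op": "servo_tool", "data": {
  "increments": [
    [[-0.5,-0.5,0],[0,0,0],1],
    [[0,0,0],[0,0,0],1],
    [[0,0,3],[0,0,0],1],
    [[0,0,3],[0,0,0],1],
    [[0,0,3],[0,0,0],1],
    [[0,0,3],[0,0,0],1],
    [[0,0,3],[0,0,0],1],
    [[0,0,0],[0,0,0],1]
  ]
}}

```text
t: 13.4
eef_pos: [485.9, 250.7, 169.7]
eef_rot: [1.0, -0.0, -0.0, 0.0]
wrist_force: [0.0, -0.9, -1.1]
opening: 27.3
grip_force: 59.9
```

{"op": "servo_tool", "data": {
  "increments": [
    [[0,0,1],[0,0,0],1],
    [[0,0,1],[0,0,0],1],
    [[0,0,1],[0,0,0],1],
    [[0,0,1],[0,0,0],1],
    [[0,0,1],[0,0,0],1],
    [[0,0,1],[0,0,0],1],
    [[0,0,0],[0,0,0],1],
    [[0,0,0],[0,0,0],1]
  ]
}}

```text
t: 14.4
eef_pos: [486.0, 250.8, 163.9]
eef_rot: [1.0, -0.0, -0.0, -0.0]
wrist_force: [0.3, -0.1, -1.9]
opening: 27.4
grip_force: 59.9
```

{"op": "servo_tool", "data": {
  "increments": [
    [[0,0,0.5],[0,0,0],1],
    [[0,0,0.5],[0,0,0],1],
    [[0,0,0.5],[0,0,0],1],
    [[0,0,0.5],[0,0,0],1],
    [[0,0,0.5],[0,0,0],1],
    [[0,0,0.5],[0,0,0],1],
    [[0,0,0],[0,0,0],1],
    [[0,0,0],[0,0,0],1]
  ]
}}

```text
t: 15.4
eef_pos: [486.2, 250.8, 161.1]
eef_rot: [1.0, -0.0, 0.0, -0.0]
wrist_force: [-0.4, -0.9, 5.8]
opening: 27.3
grip_force: 59.8
```

{"op": "servo_tool", "data": {
  "increments": [
    [[0,0,0.5],[0,0,0],1],
    [[0,0,0.5],[0,0,0],1],
    [[0,0,0.5],[0,0,0],1],
    [[0,0,0.5],[0,0,0],1],
    [[0,0,0.5],[0,0,0],1],
    [[0,0,0.5],[0,0,0],1],
    [[0,0,0],[0,0,0],1],
    [[0,0,0],[0,0,0],1]
  ]
}}

```text
t: 16.4
eef_pos: [486.5, 251.0, 158.2]
eef_rot: [1.0, -0.0, 0.001, -0.0]
wrist_force: [1.8, 0.9, 4.3]
opening: 27.7
grip_force: 59.9
```

{"op": "servo_tool", "data": {
  "increments": [
    [[0,0,0.4],[0,0,0],1],
    [[0,0,0.4],[0,0,0],1],
    [[0,0,0.4],[0,0,0],1],
    [[0,0,0.4],[0,0,0],1],
    [[0,0,0.4],[0,0,0],1],
    [[0,0,0.2],[0,0,0],1],
    [[0,0,0],[0,0,0],1],
    [[0,0,0],[0,0,0],1]
  ]
}}

```text
t: 17.4
eef_pos: [485.8, 250.7, 155.5]
eef_rot: [1.0, -0.0, -0.0, 0.0]
wrist_force: [1.3, -1.1, -2.2]
opening: 27.3
grip_force: 59.9
```

{"op": "servo_tool", "data": {
  "increments": [
    [[0,0,0.4],[0,0,0],1],
    [[0,0,0.4],[0,0,0],1],
    [[0,0,0.4],[0,0,0],1],
    [[0,0,0.4],[0,0,0],1],
    [[0,0,0.4],[0,0,0],1],
    [[0,0,0.2],[0,0,0],1],
    [[0,0,0],[0,0,0],1],
    [[0,0,0],[0,0,0],1]
  ]
}}

```text
t: 18.4
eef_pos: [485.9, 250.8, 153.3]
eef_rot: [1.0, -0.0, -0.0, 0.0]
wrist_force: [1.1, 2.4, -4.1]
opening: 27.1
grip_force: 59.9
```

{"op": "servo_tool", "data": {
  "increments": [
    [[0,0,0.3],[0,0,0],1],
    [[0,0,0.3],[0,0,0],1],
    [[0,0,0.3],[0,0,0],1],
    [[0,0,0.3],[0,0,0],1],
    [[0,0,0.3],[0,0,0],1],
    [[0,0,0.3],[0,0,0],1],
    [[0,0,0.2],[0,0,0],1],
    [[0,0,0.2],[0,0,0],1]
  ]
}}

```text
t: 19.4
eef_pos: [486.1, 250.8, 151.4]
eef_rot: [1.0, -0.0, 0.0, -0.0]
wrist_force: [0.6, 0.2, 3.7]
opening: 26.9
grip_force: 59.9
```

{"op": "servo_tool", "data": {
  "increments": [
    [[0,0,0.2],[0,0,0],1],
    [[0,0,0.2],[0,0,0],1],
    [[0,0,0.2],[0,0,0],1],
    [[0,0,0.2],[0,0,0],1],
    [[0,0,0.2],[0,0,0],1],
    [[0,0,0.2],[0,0,0],1],
    [[0,0,0.2],[0,0,0],1],
    [[0,0,0.2],[0,0,0],1]
  ]
}}

```text
t: 20.4
eef_pos: [486.1, 250.8, 149.7]
eef_rot: [1.0, -0.0, 0.0, -0.0]
wrist_force: [0.2, 0.5, 3.1]
opening: 27.3
grip_force: 59.9
```

{"op": "servo_tool", "data": {
  "increments": [
    [[0,0,0.25],[0,0,0],1],
    [[0,0,0.25],[0,0,0],1],
    [[0,0,0.25],[0,0,0],1],
    [[0,0,0.25],[0,0,0],1],
    [[0,0,0.25],[0,0,0],1],
    [[0,0,0.25],[0,0,0],1],
    [[0,0,0.25],[0,0,0],1],
    [[0,0,0.25],[0,0,0],1]
  ]
}}

```text
t: 21.4
eef_pos: [486.0, 250.8, 147.7]
eef_rot: [1.0, -0.0, -0.0, -0.0]
wrist_force: [0.4, 0.4, -1.0]
opening: 26.9
grip_force: 59.9
```

{"op": "servo_tool", "data": {
  "increments": [
    [[0,0,0.25],[0,0,0],1],
    [[0,0,0.25],[0,0,0],1],
    [[0,0,0.25],[0,0,0],1],
    [[0,0,0.25],[0,0,0],1],
    [[0,0,0.25],[0,0,0],1],
    [[0,0,0.25],[0,0,0],1],
    [[0,0,0.25],[0,0,0],1],
    [[0,0,0.25],[0,0,0],1]
  ]
}}

```text
t: 22.4
eef_pos: [486.1, 250.8, 145.9]
eef_rot: [1.0, -0.0, 0.0, -0.0]
wrist_force: [-0.5, 1.0, 4.6]
opening: 27.5
grip_force: 59.9
```

{"op": "servo_tool", "data": {
  "increments": [
    [[0,0,0.2],[0,0,0],1],
    [[0,0,0.2],[0,0,0],1],
    [[0,0,0.2],[0,0,0],1],
    [[0,0,0.2],[0,0,0],1],
    [[0,0,0.2],[0,0,0],1],
    [[0,0,0.2],[0,0,0],1],
    [[0,0,0.2],[0,0,0],1],
    [[0,0,0.2],[0,0,0],1]
  ]
}}

```text
t: 23.4
eef_pos: [486.3, 250.8, 144.8]
eef_rot: [1.0, -0.0, 0.0, -0.0]
wrist_force: [-3.4, -0.6, 16.3]
opening: 27.6
grip_force: 59.8
```

Contact with the stop. Adding small steps.

{"op": "servo_tool", "data": {
  "increments": [
    [[0,0,0.1],[0,0,0],1],
    [[0,0,0],[0,0,0],1],
    [[0,0,0],[0,0,0],1],
    [[0,0,0],[0,0,0],1],
    [[0,0,0],[0,0,0],1],
    [[0,0,0],[0,0,0],1],
    [[0,0,0],[0,0,0],1],
    [[0,0,0],[0,0,0],1]
  ]
}}

```text
t: 24.4
eef_pos: [486.3, 250.9, 144.8]
eef_rot: [1.0, -0.0, 0.0, -0.0]
wrist_force: [-2.3, -1.6, 15.8]
opening: 27.3
grip_force: 59.8
```

```bash
python3 - <<'E'
from h import *
# forces at several camera periods (0.05 s each)
for i in range(5):
    s=ctrl.sense();print(s["t"],s["wrist_force"].round(1),s["eef_pos"].round(2));ctrl.snapshot("top")
E
```

```text
24.4 [-2.3 -1.6 15.8] [486.31 250.86 144.78]
24.45 [-2.7 -1.1 16. ] [486.32 250.87 144.8 ]
24.5 [-3.2 -1.3 16.2] [486.33 250.85 144.79]
24.55 [-3.2 -1.  16.2] [486.31 250.85 144.77]
24.6 [-2.  -0.9 16.6] [486.34 250.87 144.78]
```

{"op": "servo_tool", "data": {
  "increments": [
    [[0,0,0.1],[0,0,0],1],
    [[0,0,0.1],[0,0,0],1],
    [[0,0,0],[0,0,0],1],
    [[0,0,0],[0,0,0],1],
    [[0,0,0],[0,0,0],1],
    [[0,0,0],[0,0,0],1],
    [[0,0,0],[0,0,0],1],
    [[0,0,0],[0,0,0],1]
  ]
}}

```text
t: 25.65
eef_pos: [486.3, 250.9, 144.5]
eef_rot: [1.0, -0.0, 0.0, -0.0]
wrist_force: [-2.5, -1.0, 14.4]
opening: 27.5
grip_force: 59.8
```

{"op": "servo_tool", "data": {
  "increments": [
    [[0,0,0.1],[0,0,0],1],
    [[0,0,0.1],[0,0,0],1],
    [[0,0,0],[0,0,0],1],
    [[0,0,0],[0,0,0],1],
    [[0,0,0],[0,0,0],1],
    [[0,0,0],[0,0,0],1],
    [[0,0,0],[0,0,0],1],
    [[0,0,0],[0,0,0],1]
  ]
}}

```text
t: 26.65
eef_pos: [486.4, 250.9, 144.4]
eef_rot: [1.0, -0.0, 0.001, -0.0]
wrist_force: [-3.1, -1.8, 15.7]
opening: 27.3
grip_force: 59.8
```

```bash
python3 - <<'E'
from h import *
for i in range(4):
    s=ctrl.sense();print(s["t"],s["wrist_force"].round(1),s["moment"].round(2),s["eef_pos"].round(2));d=snap("scene" if i%2 else "wrist")
d=snap("scene");P=cloud(d);x,y,z=s["eef_pos"]
p=P[(d["depth"]>0)&(np.hypot(P[...,0]-x,P[...,1]-y)<20)]
h=p[(p[:,2]>97)]; r=np.hypot(h[:,0]-486.5,h[:,1]-251)
for a in range(100,160,4):
    q=r[(h[:,2]>a)&(h[:,2]<a+4)]; print(a,len(q),np.median(q).round(1) if len(q) else 0,end="; ")
E
```

```text
26.65 [-3.1 -1.8 15.7] [-0.23  0.72 -0.01] [486.35 250.87 144.42]
26.7 [-2.9 -0.7 16.2] [-0.33  0.66 -0.01] [486.33 250.86 144.39]
26.75 [-2.5 -0.7 16. ] [-0.22  0.71  0.  ] [486.36 250.87 144.41]
26.8 [-1.9 -1.8 16.5] [-0.31  0.71  0.01] [486.32 250.86 144.4 ]
100 13 5.1; 104 7 4.8; 108 13 5.2; 112 4 5.7; 116 0 0; 120 1 11.9; 124 22 13.6; 128 24 13.4; 132 25 13.4; 136 19 13.4; 140 26 13.5; 144 23 13.2; 148 25 13.7; 152 26 13.5; 156 31 13.3;
```

{"op": "servo_tool", "data": {
  "increments": [
    [[0,0,0.1],[0,0,0],1],
    [[0,0,0.1],[0,0,0],1],
    [[0,0,0.1],[0,0,0],1],
    [[0,0,0],[0,0,0],1],
    [[0,0,0],[0,0,0],1],
    [[0,0,0],[0,0,0],1],
    [[0,0,0],[0,0,0],1],
    [[0,0,0],[0,0,0],1]
  ]
}}

```text
t: 27.9
eef_pos: [486.4, 250.8, 144.3]
eef_rot: [1.0, -0.0, 0.001, -0.0]
wrist_force: [-3.9, -0.3, 20.2]
opening: 27.4
grip_force: 59.8
```

{"op": "servo_tool", "data": {
  "increments": [
    [[0,0,0.1],[0,0,0],1],
    [[0,0,0],[0,0,0],1],
    [[0,0,0],[0,0,0],1],
    [[0,0,0],[0,0,0],1],
    [[0,0,0],[0,0,0],1],
    [[0,0,0],[0,0,0],1],
    [[0,0,0],[0,0,0],1],
    [[0,0,0],[0,0,0],1]
  ]
}}

```text
t: 28.9
eef_pos: [486.4, 250.9, 144.2]
eef_rot: [1.0, -0.0, 0.001, -0.0]
wrist_force: [-3.3, -1.6, 20.0]
opening: 27.3
grip_force: 59.8
```

{"op": "servo_tool", "data": {
  "increments": [
    [[0,0,0.1],[0,0,0],1],
    [[0,0,0],[0,0,0],1],
    [[0,0,0],[0,0,0],1],
    [[0,0,0],[0,0,0],1],
    [[0,0,0],[0,0,0],1],
    [[0,0,0],[0,0,0],1],
    [[0,0,0],[0,0,0],1],
    [[0,0,0],[0,0,0],1]
  ]
}}

```text
t: 29.9
eef_pos: [486.3, 250.9, 144.0]
eef_rot: [1.0, -0.0, 0.001, -0.0]
wrist_force: [-2.2, -0.7, 17.4]
opening: 27.5
grip_force: 59.8
```

{"op": "servo_tool", "data": {
  "increments": [
    [[0,0,0.1],[0,0,0],1],
    [[0,0,0.1],[0,0,0],1],
    [[0,0,0],[0,0,0],1],
    [[0,0,0],[0,0,0],1],
    [[0,0,0],[0,0,0],1],
    [[0,0,0],[0,0,0],1],
    [[0,0,0],[0,0,0],1],
    [[0,0,0],[0,0,0],1]
  ]
}}

```text
t: 30.9
eef_pos: [486.4, 250.9, 143.9]
eef_rot: [1.0, -0.0, 0.001, -0.0]
wrist_force: [-3.2, -1.4, 20.6]
opening: 27.7
grip_force: 59.8
```

```bash
python3 - <<'E'
from h import *
for i in range(5):
    s=ctrl.sense();print(s["t"],s["wrist_force"].round(1),s["eef_pos"].round(2));d=snap("scene")
P=cloud(d);x,y,z=s["eef_pos"]
p=P[(d["depth"]>0)&(np.hypot(P[...,0]-486.5,P[...,1]-251)<20)&(P[...,2]>97)]; r=np.hypot(p[:,0]-486.5,p[:,1]-251)
print(np.sort(p[r>10][:,2])[:6])
E
```

```text
30.9 [-3.2 -1.4 20.6] [486.43 250.89 143.95]
30.95 [-2.8 -1.1 20.4] [486.44 250.92 143.95]
31.0 [-3.4 -2.  20.8] [486.4  250.88 143.93]
31.05 [-3.  -2.3 20.5] [486.4  250.88 143.94]
31.1 [-3.7 -1.5 19.6] [486.38 250.9  143.9 ]
[ 97.20613019  97.29171113 121.41392217 122.28591538 122.95690298
 123.21682901]
```

{"op": "servo_tool", "data": {
  "increments": [
    [[0,0,0.1],[0,0,0],1],
    [[0,0,0],[0,0,0],1],
    [[0,0,0],[0,0,0],1],
    [[0,0,0],[0,0,0],1],
    [[0,0,0],[0,0,0],1],
    [[0,0,0],[0,0,0],1],
    [[0,0,0],[0,0,0],1],
    [[0,0,0],[0,0,0],1]
  ]
}}

```text
t: 32.15
eef_pos: [486.4, 250.9, 143.9]
eef_rot: [1.0, -0.0, 0.001, -0.0]
wrist_force: [-3.7, -2.0, 21.6]
opening: 27.1
grip_force: 59.8
```

{"op": "servo_tool", "data": {
  "increments": [
    [[0,0,0],[0,0,0],1],
    [[0,0,0],[0,0,0],1],
    [[0,0,0],[0,0,0],1],
    [[0,0,0],[0,0,0],1],
    [[0,0,0],[0,0,0],1],
    [[0,0,0],[0,0,0],1],
    [[0,0,0],[0,0,0],1],
    [[0,0,0],[0,0,0],1]
  ]
}}

```text
t: 33.15
eef_pos: [486.4, 250.9, 143.9]
eef_rot: [1.0, -0.0, 0.001, -0.0]
wrist_force: [-3.0, -1.6, 21.8]
opening: 27.5
grip_force: 59.8
```

{"op": "servo_tool", "data": {
  "increments": [
    [[0,0,0],[0,0,0],0.6],
    [[0,0,0],[0,0,0],0.4],
    [[0,0,0],[0,0,0],0.2],
    [[0,0,0],[0,0,0],0],
    [[0,0,0],[0,0,0],0],
    [[0,0,-20],[0,0,0],0],
    [[0,0,-40],[0,0,0],0],
    [[0,0,-50],[0,0,0],0]
  ]
}}

```text
t: 34.15
eef_pos: [485.4, 250.5, 253.4]
eef_rot: [1.0, -0.0, -0.001, 0.0]
wrist_force: [0.8, 0.3, 0.2]
opening: 91.5
grip_force: 0.0
```

{"op": "servo_tool", "data": {
  "increments": [
    [[-20,0,-10],[0,0,0],0],
    [[-40,0,0],[0,0,0],0],
    [[-40,0,0],[0,0,0],0],
    [[-20,0,0],[0,0,0],0],
    [[0,0,0],[0,0,0],0],
    [[0,0,0],[0,0,0],0],
    [[0,0,0],[0,0,0],0],
    [[0,0,0],[0,0,0],0]
  ]
}}

```text
t: 35.15
eef_pos: [366.5, 250.8, 262.6]
eef_rot: [1.0, -0.0, -0.0, 0.0]
wrist_force: [1.0, -0.5, 0.4]
opening: 90.7
grip_force: 0.0
```

```bash
python3 - <<'E'
from h import *
d=snap("scene");P=cloud(d)
p=P[(d["depth"]>0)&(np.hypot(P[...,0]-486.5,P[...,1]-251)<20)&(P[...,2]>97)]; r=np.hypot(p[:,0]-486.5,p[:,1]-251)
print(np.sort(p[r>10][:,2])[:6],p[:,2].max(),ctrl.sense()["wrist_force"])
cv2.imwrite("pics/end.png",d["image"])
E
```

```text
[ 97.11126215  97.14455917  97.37622649 124.91399024 125.13003813
 125.44330287] 207.48328369805506 [-0.13897113 -0.27921836 -0.33270255]
```

View pics/end.png

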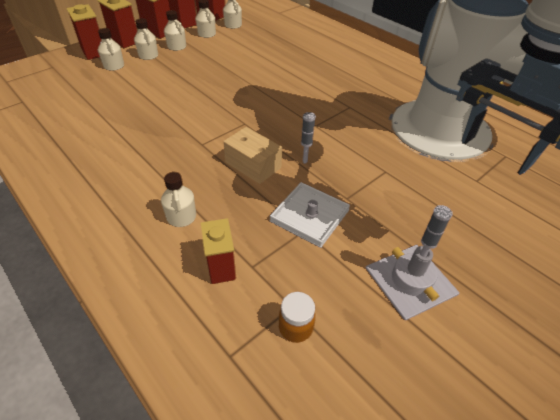

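The tube stands in the socket at about (432,230), the plug is in the tray at about (312,208), and the bystanders are untouched. Handing in.

```bash
python3 -c "
from plant import ctrl
print(ctrl.close_job())"
```

```text
the job is handed in; nothing more can be done
None
```

The plug is standing in the tray and the filter tube was pushed past the seal onto its stop, leaned on for about 2 s with about 22–23 N at the wrist, tare-corrected (about 18–22 N on the stop after estimated seal drag), and let go. It sprang back about 1–2 mm on release, the jug, tin and jar were untouched, and I handed in at about 35 s; the hand-in returned no verdict.

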